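Tip a media bottle onto the bottle roller and push it home behind its catch

ROBOT

A 6-joint arm with a two-finger parallel gripper is mounted at the origin on a cart in front of the work surface, level with it; the furniture and walls round the work are solid. World frame = base frame: x ahead of the robot, y to its left, z up, the work surface at z = 0. Lengths are in mm, angles in rad, forces in N, time in s.
With the tool pointing down it reaches from about 350 to 875 mm from the base axis. Payload 4.2 kg.
Tool frame: the origin (TCP) lies midway between the tips of the shut fingers; the grasp point (between the pads) lies 19 mm behind it (arm.hold_point_z is the distance from the TCP to the grasp point, in mm); z points along the fingers, y is the line along which they close (so a half turn about z gives the same grasp; the last joint's range is limited). The gripper opens to 85 mm and grips with 20 to 120 N. Pads are 22 mm wide; open, the fingers measure 114 mm over their backs; the gripper's body (76 mm by 85 mm) begins 54 mm behind the grasp point. The pads swing forward as they close: fully open they stand 13 mm farther back than shut.
Start: joints at [-0.949, 0.385, 0.008, 0, -1.194, -0.259], TCP at [221.822, -584.289, 231.312] pointing down, gripper open.
Joint ranges: [-3.14, 3.14], [-1.21, 2.06], [-1.07, 1.41], [-3.16, 2.05], [-2.99, -0.16], [-3.1, 3.1]. Speed limits (rad/s): [2.79, 2.79, 3.14, 3.14, 3.14, 3.14].

INTERFACE

Orientations are given as a unit quaternion [x, y, z, w].
In Python, from bench import arm, vision gives the robot as it stands. The module is installed in compiled form; this text tells all that it offers.
- The arm moves only by the tool servo_tool, never from a script. Its argument "plan" is a list of rows, each a list of 7 numbers: the shift along the world's x, y, z each as a share of 300 mm, from -1 to 1, then the turn, a rotation vector about the world's x, y, z each as a share of 2 rad, from -1 to 1, then the opening, from 0 (shut) to 1 (fully open). A call has 1 to 20 rows; each row shifts and turns the commanded pose from where the row before left it; what a row does not reach is not made up. A row lasts 1/8 s, in which the tool goes at most 62.5 mm and 10.7 degrees, less where a joint would pass 70% of its speed; a pose out of reach is approached as far as the arm can. A call with a number of a shift or a turn outside -1 to 1 is refused whole. A call with a gripper value outside its range is refused whole. The fingers move at their own pace and stop on an object; the grip force is fixed at half the most. Time passes only in rows, so rows that do not move let the fingers close. It gives the time, the measured TCP pose, the force, the opening and the grip force at its end, in the units of the state.
- arm.read_state(): the state, without advancing time (a new reading comes with each control period).
- vision.get_image(name): name is "scene" or "top"; returns a dict with "image" (420x560x3 uint8, red, green, blue), "z_map" (420x560 float32, mm along the optical axis (not along the pixel's ray), 0 where there is no reading), "K" (3x3 intrinsics, pixels), "world_to_cam" (4x4, takes a point from world to camera coordinates). Camera axes: x right, y down, z forward; pixel columns grow to the right and rows downward; lengths in mm; the calibration is good to about 2 mm. A picture is of the moment at which its call begins.
- arm.job_done(): hands the job in; it is judged then, once.
The state is a dict: "clock": time; "joints": joint angles; "joint_vel": joint speeds; "joint_efforts": joint torques, N m; "position": TCP position; "ee_rot": TCP orientation; "contact_force": force on the tool from outside, world axes, zero at the start; "wrist_torque": the same for the moment, N m; "gripper_width": finger opening in mm; "grasp_force": force on a finger pad.
Only numpy, scipy, OpenCV 4.12 (cv2) and the standard library are available. Lean on these libraries where they do the work, as an engineer would, in place of code of your own. Each camera call takes 0.05 s, during which the arm holds its last target. There are 200 camera calls.

TASK

Load the clear media bottle with the orange cap onto the bench bottle roller: tip it over the sill so that it lies on its side along the two rollers, cap towards the drive head, then push its foot along the rollers against the sprung end buffer until the red foot catch has sprung up behind it and holds it there. Do not lift the bottle off the machine, press on it with no more than 25 N at any time, and leave the amber bottle, the timer and the dish where they stand.

Things in the scene. Friction and masses are not known exactly. Their poses are not given: they have to be found in the camera images.
- bottle: Clear plastic media bottle, orange screw cap; 71 mm across up to about 95 mm, then a shoulder; 143.5 mm tall; 0.25 to 0.42 kg; balance point about 70 mm above the foot. Origin: centre of its flat foot; z axis points to the cap. It starts upright on the loading deck, between the hoop guides, 3 to 23 mm short of the sill, any way round.
- bottle_cap (a point): Centre of the top of the orange cap, 143 mm along the bottle's z axis; the cap is 54 mm wide and reaches from 119 to 143 mm. While the bottle tips, the side of the cap that is pushed rises by some 15 mm: fingers that do not rise with it or slide on it can jam.
- bottle_middle (a point): Point on the bottle's axis 70 mm above its foot: 90 mm above the bench while it stands, about 70 mm when it lies on the rollers, about 105 mm at most while it is tipped over the sill.
- bottle_roller: White bench bottle roller, fixed, 345 x 150 mm. Origin: on the bench, on its centre line; x axis along the rollers from the loading deck (robot's end, x from -165 mm, deck top 20 mm above the bench) to the drive head (x 146 to 180 mm, 111 mm high). Steel hoop guides on both sides, x -153 to -15 mm, 77 mm above the bench, 75 mm apart inside: keep the fingers nearly closed there.
- sill (a point): Middle of the top of the black rubber sill across the end of the deck, 35 mm above the bench, at x -62 mm of the roller; the sill is 44 mm wide and 12 mm long, its near face at x -68 mm. Tipped over it, the bottle comes to lie with its foot overhanging this point by some 25 to 50 mm towards the robot.
- rollers (a point): Point on the axis of a bottle lying between the rollers, 70 mm above the bench, at x +48 mm of the machine. Two free-turning black rubber rollers, 24 mm thick, run along x from -50 to +146 mm at y +30 and -30 mm, tops 45.5 mm above the bench. A lying bottle's underside is at 35 mm; it slides along them with about 2 to 6 N of friction.
- head (a point): Middle of the drive head's near face, x +146 mm, 70 mm high. In front of it stands a sprung rubber buffer at bottle-axis height. Buffer and foot catch sit on one carriage, clamped anywhere along 16 mm and not reported: feel for it. The buffer meets the cap about 1 mm before the foot clears the catch, gives 2.5 N per mm and bottoms hard after 6 mm. A total push of 15 to 17 N clears the catch.
- foot_catch (a joint): Red spring catch, 14 mm wide, midway between the rollers; value: m pressed down. 0: up, top 47 mm above the bench; 0.010 or more under a lying bottle. Holding face somewhere from x -38 to -22 mm of the roller. Springs up (about 1 N) once the foot is 1 mm or so past it. Fingertips 50 mm or more above the bench pass over it.
- amber_bottle: Bystander: small brown bottle with an orange cap, 47 mm across, 96 mm tall, standing on the bench to the left of the roller. Origin: centre of its foot.
- timer: Bystander: light grey bench timer, 60 x 62 x 16 mm, lying to the right of the roller. Origin: centre of its underside.
- petri_dish: Bystander: petri dish, 56 mm across, 14 mm high, on the bench to the left of the roller near the drive head. Origin: centre of its underside.
Mind the look-alikes: they are no part of the job. Leave any blue or pink look-alike of the bottle alone.

How it is judged (in metres and radians):
On the way:
1. the bottle has been tipped onto its side across the sill and presses the foot catch down (angle between bottle's own z axis and vertical above 1.4 rad and value of joint foot_catch above 0.007 m), for 0.2 s.
At the end, for the whole second after the job is handed in: The bottle lies at rest along the rollers (within 0.08 rad of their direction, its foot centre 62 to 78 mm above the bench), cap towards the drive head, its foot between x -41 and -14 mm of the bottle roller, with the foot catch up behind it (pressed down less than 5 mm of its 12 mm) (value of joint foot_catch below 0.005 m and angle between the z axis of bottle and the x axis of bottle_roller, either way round below 0.08 rad and x of bottle in the frame of bottle_roller between -0.041 and -0.014 m and x of bottle_cap in the frame of bottle_roller above 0.09 m and z of bottle in the frame of bottle_roller between 0.062 and 0.078 m and linear speed of bottle below 0.02 m/s); the robot touches nothing.
It fails at once if the robot presses on the bottle with more than 25 N (contact force between any of the arm, the fingers and bottle above 25 N).
It fails at once if the bottle is lifted off the machine (its middle more than 125 mm above the bench) (height (world z) of bottle_middle above 0.125 m).
It fails at once if the amber bottle, the timer or the dish is moved by more than 15 mm (distance of any of amber_bottle, timer, petri_dish from where it was at the start of the episode above 0.015 m).
It fails at once if the amber bottle is knocked over (angle between amber_bottle's own z axis and vertical above 0.4 rad).
It also fails if it takes over 64 s, if anything falls off the work surface, if the arm or the gripper's body presses on something with over 40 N, if the wrist force passes 120 N, or if a joint passes its speed limit or range.

## Working session

There is one attempt and no reset: what is moved stays moved. The work goes in short steps, Python scripts to look and compute and a tool call to move; the robot and the scene stay as the last step left them, time stands still between calls to the robot, and variables do not carry over. Pictures are saved under pics/ and viewed, at most 10 in all, crops included, and the job is handed in when it is done.

Besides the shell and the picture viewer there is one more tool, called in YAML: its name, and indented under it one key for each argument. servo_tool: Moves the arm, as the interface text tells. Its arguments: {"type":"object","properties":{"plan":{"type":"array"}},"required":["plan"]}

```bash
mkdir -p pics
cat > h.py <<'E'
import numpy as np, cv2
from bench import arm, vision
def grab(n):
    d=vision.get_image(n); return d
def save(d,f): cv2.imwrite('pics/'+f,d['image'][:,:,::-1])
def cloud(d):
    K=np.array(d['K']);z=d['z_map'];v,u=np.mgrid[:z.shape[0],:z.shape[1]]
    p=np.stack([(u-K[0,2])/K[0,0]*z,(v-K[1,2])/K[1,1]*z,z,np.ones_like(z)],-1)
    w=p@np.linalg.inv(d['world_to_cam']).T
    w[z==0]=np.nan
    return w[...,:3]
E
python3 - <<'E'
from h import *
for n in('scene','top'):
    d=grab(n);save(d,n+'0.png');np.save(n+'0.npy',cloud(d));print(n,np.array(d['K']).round(1).tolist(),np.array(d['world_to_cam']).round(3).tolist())
print(arm.read_state())
E
```

```text
scene [[460.9, 0.0, 286.0], [0.0, 460.9, 209.1], [0.0, 0.0, 1.0]] [[-0.776, -0.63, -0.015, 531.845], [-0.315, 0.409, -0.857, 226.56], [0.546, -0.66, -0.516, 1075.943], [0.0, 0.0, 0.0, 1.0]]
top [[405.9, 0.0, 280.4], [0.0, 405.9, 209.3], [0.0, 0.0, 1.0]] [[-0.006, -1.0, 0.022, 152.765], [-0.995, 0.004, -0.104, 556.161], [0.104, -0.022, -0.994, 954.648], [0.0, 0.0, 0.0, 1.0]]
{'clock': 0.1, 'joints': array([-9.49427888e-01,  3.85491061e-01,  6.75509331e-03, -3.85898898e-04,
       -1.19404165e+00, -2.58599978e-01]), 'joint_vel': array([-0.00120213, -0.00235415,  0.0028057 ,  0.00214576,  0.00088846,
       -0.00081275]), 'joint_efforts': array([ 2.92238028e-04, -3.93318379e+01,  1.88929063e+01,  4.19797003e+00,
       -2.61330017e-03,  1.69550424e-05]), 'position': array([ 221.60272518, -583.82794436,  230.32850413]), 'ee_rot': array([-1.80321179e-01,  9.83607269e-01,  9.72680992e-04, -2.59674947e-04]), 'contact_force': array([-0.08438361,  0.8632152 , -0.28394166]), 'wrist_torque': array([-0.02120175, -0.00322629, -0.0013676 ]), 'grasp_force': 0.0, 'gripper_width': 85.62559088209895}
```

View pics/scene0.png

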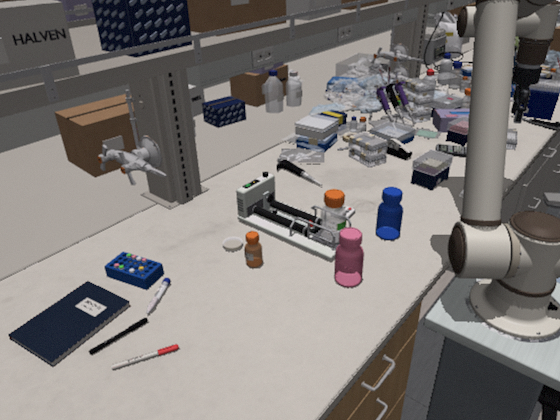

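View pics/top0.png

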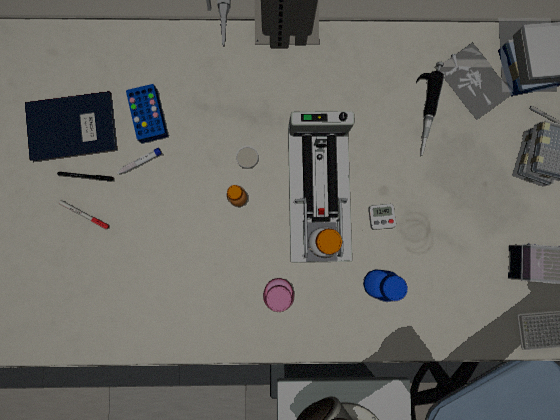

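Top view: the clear bottle with the orange cap stands on the deck at (328,241), and the amber bottle is at (236,195). The pink look-alike is at (278,295) and the blue one at (385,286). The drive head is at (322,122) and the red catch at (321,211). I'll take one enlarged crop to confirm the bottle and measure the positions.

Run:
```python
from h import *
im=cv2.imread('pics/top0.png');cv2.imwrite('pics/crop0.png',cv2.resize(im[95:320,215:415],None,fx=2.6,fy=2.6,interpolation=cv2.INTER_CUBIC))
hsv=cv2.cvtColor(im,cv2.COLOR_BGR2HSV);c=np.load('top0.npy')
def comps(nm,m):
    n,l,s,ce=cv2.connectedComponentsWithStats(m.astype(np.uint8))
    for i in range(1,n):
        if s[i,4]>15 and 200<ce[i][0]<420 and 90<ce[i][1]<330:
            w=c[l==i];print(nm,ce[i].round(1),s[i,4],np.nanmedian(w,0).round(1),'zmax',np.nanpercentile(w[:,2],95).round(1))
H,S,V=hsv[...,0],hsv[...,1],hsv[...,2]
comps('orange',(H>8)&(H<20)&(S>180)&(V>120))
comps('red',((H<6)|(H>174))&(S>170)&(V>100))
# machine: points with z between 6 and 140 / head top
X,Y,Z=c[...,0],c[...,1],c[...,2]
roi=np.zeros(Z.shape,bool);roi[100:270,280:362]=True
hd=roi&(Z>100)&(Z<122)&(np.arange(420)[:,None]<150)
r=cv2.minAreaRect(np.c_[X[hd],Y[hd]].astype(np.float32));print('head',r,np.median(Z[hd]),hd.sum())
b=roi&(Z>4)&(Z<130)
print('machine',cv2.minAreaRect(np.c_[X[b],Y[b]].astype(np.float32)))
cap=roi&(Z>150)&(Z<175);print('captop',cv2.minEnclosingCircle(np.c_[X[cap],Y[cap]].astype(np.float32)),np.median(Z[cap]),np.nanmean(c[cap],0))
print('table z',np.nanmedian(Z[300:340,200:250]))
# white base plate edges
bp=roi&(V>150)&(S<60)
for lo,hi in((4,14),(14,24),(24,40)):
    q=roi&(Z>lo)&(Z<hi); print(lo,hi,q.sum(),cv2.minAreaRect(np.c_[X[q],Y[q]].astype(np.float32)))
bl=roi&(V<60)&(Z>38)&(Z<50)
n,l,s,ce=cv2.connectedComponentsWithStats(bl.astype(np.uint8))
for i in range(1,n):
    if s[i,4]>150:
        p=np.c_[X[l==i],Y[l==i],Z[l==i]];print('roller',s[i],p.mean(0),cv2.fitLine(p[:,:2].astype(np.float32),2,0,.01,.01).ravel(),p.min(0),p.max(0))
```

```text
orange [234.  191.9] 132 [589.5 256.1  94.5] zmax 97.1
orange [329.2 241.1] 442 [476.2  52.6 162.5] zmax 164.9
head ((758.091064453125, 54.04287338256836), (35.71271514892578, 144.95909118652344), 0.22037240862846375) 110.02953911572575 886
machine ((625.5415649414062, 49.28691101074219), (201.6671905517578, 426.7286682128906), 89.66545104980469)
captop ((475.6073913574219, 52.356380462646484), 27.20159339904785) 162.31284841124796 [475.56728836  53.12208375 162.09680357]
table z 0.14528405421856405
4 14 64 ((625.5415649414062, 49.28691101074219), (201.6671905517578, 426.7286682128906), 89.66545104980469)
14 24 4142 ((600.245361328125, 53.55587387084961), (340.4453125, 150.01104736328125), 0.47521844506263733)
24 40 982 ((592.2587890625, 56.58409881591797), (143.51165771484375, 310.80609130859375), 89.78924560546875)
roller [ 289  129   59   83 1359] [649.98733534  54.20111553  43.25237917] [9.9823028e-01 5.9467353e-02 6.4998730e+02 5.4201115e+01] [550.49370547 -13.91992686  38.01404036] [751.18968363 128.4520825   49.89060262]
```

View pics/crop0.png

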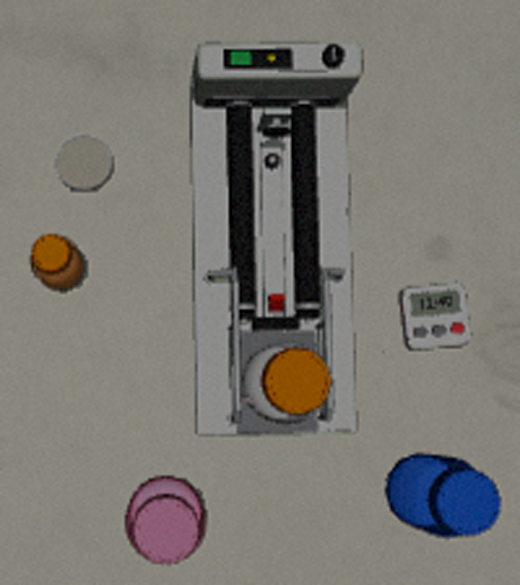

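The crop confirms it: the clear body with the orange cap stands on the deck between the hoops at crop (295,381). Amber is at (57,260), and pink and blue stand off the machine. The machine is aligned with world axes, with its origin near (594,54). The bottle axis is near (475.6,53), about 14 mm short of the sill.

I'll move behind the bottle with the fingers shut.

servo_tool:
  plan:
    - [0.03,0.17,0.03,0,0,-0.09,0]
    - [0.03,0.17,0.03,0,0,-0.09,0]
    - [0.03,0.18,0.03,0,0,0,0]
    - [0.05,0.18,0,0,0,0,0]
    - [0.05,0.18,0,0,0,0,0]
    - [0.05,0.18,0,0,0,0,0]
    - [0.05,0.18,0,0,0,0,0]
    - [0.05,0.18,0,0,0,0,0]
    - [0.05,0.18,0,0,0,0,0]
    - [0.05,0.18,0,0,0,0,0]
    - [0.05,0.18,0,0,0,0,0]
    - [0.05,0.17,0,0,0,0,0]
    - [0,0,0,0,0,0,0]

```text
clock: 1.72
position: [384.3, 57.4, 258.0]
ee_rot: [-0.004, 1.0, -0.0, -0.0]
contact_force: [-1.2, -0.5, 0.4]
gripper_width: -0.4
grasp_force: 0.0
```

servo_tool:
  plan:
    - [0.03,-0.013,0,0,-0.087,0,0]
    - [0.03,0,0,0,-0.087,0,0]
    - [0.03,0,0,0,-0.087,0,0]
    - [0,0,0,0,0,0,0]
    - [0,0,0,0,0,0,0]

```text
clock: 2.35
position: [412.6, 49.1, 260.7]
ee_rot: [0.002, 0.968, -0.002, 0.25]
contact_force: [-0.4, 0.1, 0.9]
gripper_width: 0.2
grasp_force: 0.0
```

servo_tool:
  plan:
    - [-0.01,0.015,-0.15,0,0,0,0]
    - [0,0,-0.18,0,0,0,0]
    - [0,0,-0.18,0,0,0,0]
    - [0,0,-0.16,0,0,0,0]
    - [0,0,0,0,0,0,0]
    - [0,0,0,0,0,0,0]

```text
clock: 3.1
position: [447.5, 53.7, 139.1]
ee_rot: [-0.0, 0.98, 0.003, 0.199]
contact_force: [-0.9, -0.2, 0.6]
gripper_width: 0.2
grasp_force: 0.2
```

Run:
```python
from h import *
a=grab('scene');cv2.imwrite('pics/s1.png',cv2.resize(a['image'][130:280,200:480,::-1],None,fx=2.5,fy=2.5))
```

```text
(no output)
```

View pics/s1.png

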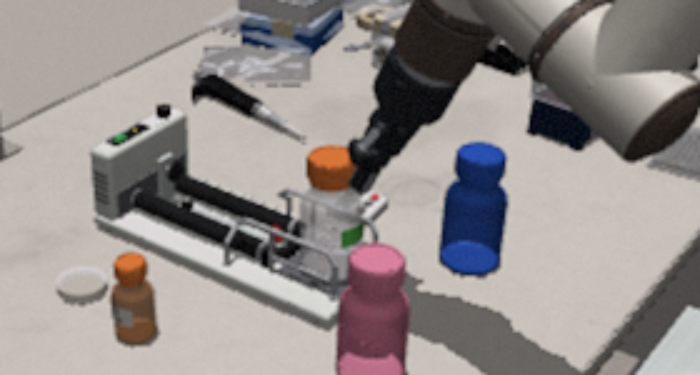

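The fingertip has come up against the cap at crop (365,165) because the arm could not reach the pitched low pose. The bottle still stands upright. I'll check the joints and the bottle position.

```bash
cat >> h.py <<'E'
def cap():
    d=grab('top');im=cv2.cvtColor(d['image'],cv2.COLOR_RGB2HSV);c=cloud(d)
    m=(im[...,0]>8)&(im[...,0]<20)&(im[...,1]>170)&(im[...,2]>110)
    m[:,:280]=0;m[:,362:]=0
    w=c[m];w=w[~np.isnan(w[:,0])];print('cap n',len(w),'med',np.median(w,0).round(1),'min',np.percentile(w,3,0).round(1),'max',np.percentile(w,97,0).round(1));return d
E
python3 - <<'E'
from h import *
cap();s=arm.read_state();print(s['joints'].round(3),s['position'].round(1),s['contact_force'].round(1))
E
```

```text
cap n 463 med [482.4  50.9 163.4] min [459.8  29.7 160.6] max [503.3  72.2 166.4]
[ 0.441  0.016 -1.067  0.94  -0.199 -2.91 ] [446.6  53.9 139.2] [-0.7 -0.7 -0.3]
```

servo_tool:
  plan:
    - [-0.05,0,0.1,0,0.06,0,0]
    - [-0.06,0,0.15,0,0.07,0,0]
    - [-0.06,0,0.1,0,0.07,0,0]
    - [0,0,0,0,0,0,0]
    - [0,0,0,0,0,0,0]

```text
clock: 3.82
position: [434.2, 26.7, 221.0]
ee_rot: [0.013, 0.996, -0.029, 0.089]
contact_force: [0.1, -0.1, -0.7]
gripper_width: 0.4
grasp_force: 0.0
```

Run:
```python
from h import *
cap();s=arm.read_state();print(s['joints'].round(3),s['position'].round(1),s['ee_rot'].round(3))
```

```text
cap n 469 med [474.   52.6 163. ] min [451.5  30.3 160. ] max [494.8  73.8 165.5]
[ 0.536 -0.026 -0.623  0.187 -0.862 -2.248] [433.7  26.3 220.3] [ 0.013  0.996 -0.029  0.088]
```

servo_tool:
  plan:
    - [-0.03,0.045,0,0.015,0.025,0.007,0]
    - [-0.03,0.045,0,0.014,0.025,0.006,0]
    - [-0.02,0,0,0,0,0,0]
    - [0,0,0,0,0,0,0]

```text
clock: 4.38
position: [409.6, 52.8, 220.1]
ee_rot: [0.001, 0.999, -0.0, 0.038]
contact_force: [-0.5, 1.3, 0.1]
gripper_width: -0.1
grasp_force: 0.0
```

Run:
```python
from h import *
s=arm.read_state();print(s['joints'].round(3),s['position'].round(1),s['ee_rot'].round(3))
```

```text
[ 0.557 -0.018 -0.554  0.05  -0.971 -2.157] [409.6  52.8 220.1] [ 0.001  0.999 -0.     0.038]
```

servo_tool:
  plan:
    - [-0.01,0,-0.14,0,0,0,0]
    - [0,0,-0.14,0,0,0,0]
    - [0,0,-0.13,0,0,0,0]
    - [0,0,0,0,0,0,0]
    - [0,0,0,0,0,0,0]

```text
clock: 5.0
position: [408.6, 53.9, 99.0]
ee_rot: [0.001, 0.999, 0.001, 0.039]
contact_force: [0.7, 0.7, 0.3]
gripper_width: 0.0
grasp_force: 0.0
```

Run:
```python
from h import *
cap();s=arm.read_state();print(s['joints'].round(3),s['position'].round(1),s['ee_rot'].round(3))
```

```text
cap n 467 med [476.1  51.1 162.6] min [453.6  29.9 159.6] max [497.   73.5 165.6]
[ 0.561  0.148 -0.752  0.072 -0.603 -2.192] [408.9  54.2  99.5] [0.001 0.999 0.001 0.04 ]
```

servo_tool:
  plan:
    - [0.03,0,-0.02,0,0,0,0]
    - [0.03,0,0,0,0,0,0]
    - [0.012,0,0,0,0,0,0]
    - [0.012,0,0,0,0,0,0]
    - [0.012,0,0,0,0,0,0]
    - [0.008,0,0,0,0,0,0]
    - [0,0,0,0,0,0,0]
    - [0,0,0,0,0,0,0]

```text
clock: 6.05
position: [438.8, 53.6, 91.8]
ee_rot: [0.001, 0.999, 0.0, 0.038]
contact_force: [-1.7, -0.7, -0.5]
gripper_width: 0.1
grasp_force: 0.6
```

Run:
```python
from h import *
cap()
```

```text
cap n 434 med [486.6  50.6 163.8] min [467.9  28.3 160.7] max [507.3  71.9 167.1]
```

servo_tool:
  plan:
    - [0.01,0,0,0,0,0,0]
    - [0.003,0,0,0,0,0,0]
    - [0,0,0,0,0,0,0]
    - [0,0,0,0,0,0,0]

```text
clock: 6.6
position: [442.9, 53.7, 91.9]
ee_rot: [0.001, 0.999, 0.0, 0.039]
contact_force: [-2.5, -0.1, 0.5]
gripper_width: -0.0
grasp_force: 0.9
```

Run:
```python
from h import *
cap()
```

```text
cap n 446 med [493.7  48.5 164.6] min [472.   27.  160.9] max [515.7  69.6 168.4]
```

servo_tool:
  plan:
    - [-0.05,0,0,0,0,0,0]
    - [-0.05,0,0,0,0,0,0]
    - [0,0,0.1,0,0,0,0]
    - [0,0,0.095,0,0,0,0]
    - [0.04,0,0,0,0,0,0]
    - [0.04,0,0,0,0,0,0]
    - [0,0,0,0,0,0,0]

```text
clock: 7.52
position: [437.1, 53.5, 149.3]
ee_rot: [0.002, 0.999, -0.0, 0.038]
contact_force: [0.7, 0.5, 0.0]
gripper_width: 0.3
grasp_force: 0.0
```

Run:
```python
from h import *
cap()
```

```text
cap n 382 med [478.3  54.8 162.7] min [461.8  31.8 159.6] max [496.9  75.6 165.5]
```

servo_tool:
  plan:
    - [0.02,0,0.008,0,0,0,0]
    - [0.02,0,0.008,0,0,0,0]
    - [0.02,0,0.008,0,0,0,0]
    - [0.02,0,0.007,0,0,0,0]
    - [0.02,0,0.006,0,0,0,0]
    - [0.02,0,0.005,0,0,0,0]
    - [0,0,0,0,0,0,0]

```text
clock: 8.45
position: [473.5, 53.9, 163.2]
ee_rot: [0.001, 0.999, 0.001, 0.039]
contact_force: [0.0, -0.0, 0.2]
gripper_width: 0.3
grasp_force: 0.1
```

Run:
```python
from h import *
cap();a=grab('scene');cv2.imwrite('pics/s2.png',cv2.resize(a['image'][130:280,200:480,::-1],None,fx=2.5,fy=2.5))
```

```text
cap n 240 med [517.6  49.5 162.8] min [500.9  26.4 158.7] max [530.5  67.1 168.1]
```

View pics/s2.png

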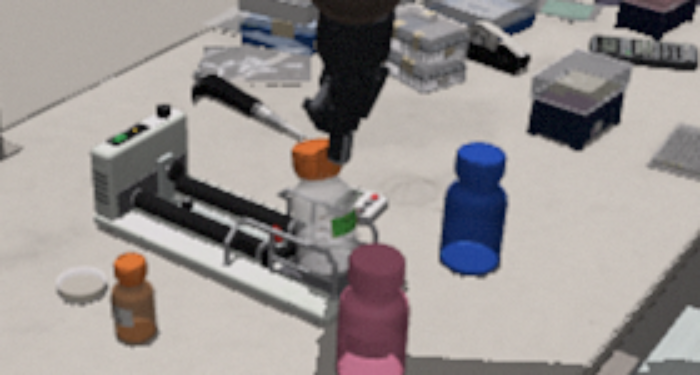

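The bottle is tilting towards the head, with the cap at crop (317,158) and the finger behind it at (340,150). I'll carry on.

servo_tool:
  plan:
    - [0.02,0,0.004,0,0,0,0]
    - [0.02,0,0.002,0,0,0,0]
    - [0.02,0,0.001,0,0,0,0]
    - [0.02,0,0,0,0,0,0]
    - [0.02,0,0,0,0,0,0]
    - [0.02,0,0,0,0,0,0]
    - [0.02,0,0,0,0,0,0]
    - [0.02,0,0,0,0,0,0]
    - [0,0,0,0,0,0,0]
    - [0,0,0,0,0,0,0]

```text
clock: 9.8
position: [520.8, 53.7, 165.1]
ee_rot: [0.001, 0.999, 0.0, 0.038]
contact_force: [-0.2, 0.9, 0.1]
gripper_width: -0.0
grasp_force: 0.0
```

Run:
```python
from h import *
cap();a=grab('scene');cv2.imwrite('pics/s3.png',cv2.resize(a['image'][130:280,200:480,::-1],None,fx=2.5,fy=2.5))
```

```text
cap n 228 med [591.   42.4 132.5] min [576.6  17.5 113.3] max [610.4  58.6 140.5]
```

View pics/s3.png

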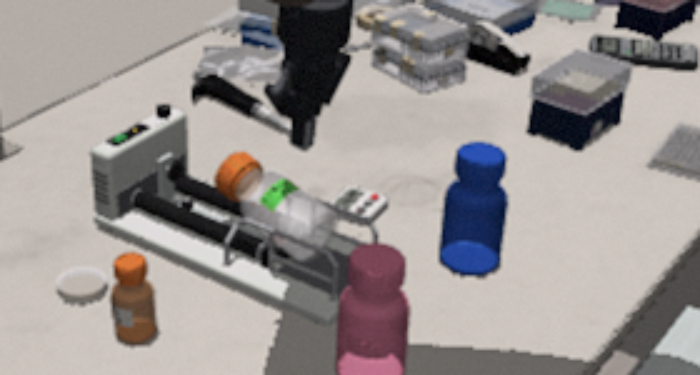

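servo_tool:
  plan:
    - [0,0,0.03,0,0,0,0]
    - [0,0,0.03,0,0,0,0]
    - [0,0,0,0,0,0,0]
    - [0,0,0,0,0,0,0]

```text
clock: 10.4
position: [520.8, 53.7, 183.2]
ee_rot: [0.001, 0.999, 0.001, 0.039]
contact_force: [-0.4, -0.2, -0.0]
gripper_width: -0.1
grasp_force: 0.0
```

Run:
```python
from h import *
cap();d=grab('scene');im=cv2.cvtColor(d['image'],cv2.COLOR_RGB2HSV);c=cloud(d)
m=(im[...,0]>8)&(im[...,0]<20)&(im[...,1]>170)&(im[...,2]>90);m[:,:275]=0;m[:,345:]=0;m[:185]=0;m[225:]=0
w=c[m];print(m.sum(),np.percentile(w,[3,50,97],axis=0).round(1))
g=(im[...,0]>45)&(im[...,0]<75)&(im[...,1]>120);g[:,:280]=0;w=c[g&(c[...,2]>50)&(c[...,0]<650)];print('label',len(w),np.percentile(w,[3,50,97],axis=0).round(1))
# body/rear points of bottle along y~53
q=(abs(c[...,1]-53)<15)&(c[...,0]>440)&(c[...,0]<660)&(c[...,2]>48)
for x in range(440,660,15):
    k=q&(abs(c[...,0]-x)<7); 
    if k.sum(): print(x,k.sum(),c[...,2][k].max().round(1))
```

```text
cap n 221 med [628.1  56.1  90.9] min [612.6  31.8  80.5] max [640.1  75.8  95.4]
139 [[611.8  42.7  62.6]
 [623.2  73.3  82.8]
 [638.1  81.8  93.2]]
label 71 [[548.5  48.8  87.7]
 [558.8  70.4  98.3]
 [568.   83.8 104.7]]
455 30 532.7
470 249 539.0
485 30 541.2
500 281 541.5
515 104 541.5
530 40 533.9
545 25 103.9
560 25 104.7
575 20 103.3
590 15 100.6
605 15 90.2
620 36 94.4
635 17 95.9
```

The bottle now lies on the rollers, with the cap front at x≈640, so the foot is at about 497. Next I'll go behind the foot.

servo_tool:
  plan:
    - [-0.12,0,0,0,0,0,0]
    - [-0.1,0,0,0,0,0,0]
    - [0,0,-0.14,0,0,0,0]
    - [0,0,-0.14,0,0,0,0]
    - [0,0,-0.11,0,0,0,0]
    - [0,0,0,0,0,0,0]
    - [0,0,0,0,0,0,0]

```text
clock: 11.38
position: [455.8, 54.1, 67.1]
ee_rot: [0.001, 0.999, 0.001, 0.039]
contact_force: [0.3, 0.2, 0.7]
gripper_width: -0.2
grasp_force: 0.0
```

Run:
```python
from h import *
cap();print(arm.read_state()['joints'].round(2))
```

```text
cap n 220 med [628.2  56.1  90.7] min [612.6  32.1  81.5] max [640.2  75.7  95.9]
[ 0.5   0.28 -0.68  0.07 -0.54 -2.13]
```

servo_tool:
  plan:
    - [0.06,0,0,0,0,0,0]
    - [0.02,0,0,0,0,0,0]
    - [0.02,0,0,0,0,0,0]
    - [0.015,0,0,0,0,0,0]
    - [0.02,0,0,0,0,0,0]
    - [0.02,0,0,0,0,0,0]
    - [0.02,0,0,0,0,0,0]
    - [0.02,0,0,0,0,0,0]
    - [0.02,0,0,0,0,0,0]
    - [0.02,0,0,0,0,0,0]
    - [0,0,0,0,0,0,0]

```text
clock: 12.8
position: [525.3, 53.5, 65.9]
ee_rot: [0.001, 0.999, 0.0, 0.038]
contact_force: [-1.7, 0.4, -0.3]
gripper_width: 0.1
grasp_force: 1.1
```

Run:
```python
from h import *
cap()
```

```text
cap n 211 med [664.1  55.5  90.3] min [649.5  33.4  79.7] max [677.1  75.3  95.2]
```

servo_tool:
  plan:
    - [0.015,0,0,0,0,0,0]
    - [0.015,0,0,0,0,0,0]
    - [0.015,0,0,0,0,0,0]
    - [0.01,0,0,0,0,0,0]
    - [0,0,0,0,0,0,0]

```text
clock: 13.48
position: [542.6, 53.8, 66.2]
ee_rot: [0.001, 0.999, 0.001, 0.039]
contact_force: [-1.5, -0.9, 0.2]
gripper_width: -0.1
grasp_force: 1.1
```

servo_tool:
  plan:
    - [0.005,0,0,0,0,0,0]
    - [0.005,0,0,0,0,0,0]
    - [0,0,0,0,0,0,0]

```text
clock: 13.85
position: [545.3, 53.8, 66.3]
ee_rot: [0.001, 0.999, 0.0, 0.039]
contact_force: [-2.4, -0.5, 0.5]
gripper_width: 0.0
grasp_force: 1.4
```

servo_tool:
  plan:
    - [0.005,0,0,0,0,0,0]
    - [0.003,0,0,0,0,0,0]
    - [0,0,0,0,0,0,0]

```text
clock: 14.22
position: [547.5, 53.7, 66.2]
ee_rot: [0.001, 0.999, 0.0, 0.039]
contact_force: [-2.5, -0.1, 0.8]
gripper_width: 0.0
grasp_force: 1.4
```

servo_tool:
  plan:
    - [0.007,0,0,0,0,0,0]
    - [0,0,0,0,0,0,0]
    - [0,0,0,0,0,0,0]

```text
clock: 14.6
position: [549.1, 53.6, 66.0]
ee_rot: [0.001, 0.999, 0.0, 0.038]
contact_force: [-4.7, 0.2, 0.7]
gripper_width: 0.1
grasp_force: 2.1
```

servo_tool:
  plan:
    - [0.006,0,0,0,0,0,0]
    - [0,0,0,0,0,0,0]
    - [0,0,0,0,0,0,0]

```text
clock: 14.98
position: [549.7, 53.4, 65.7]
ee_rot: [0.002, 0.999, 0.0, 0.037]
contact_force: [-6.8, 1.2, 2.8]
gripper_width: 0.1
grasp_force: 3.6
```

servo_tool:
  plan:
    - [0.006,0,0,0,0,0,0]
    - [0,0,0,0,0,0,0]
    - [0,0,0,0,0,0,0]

```text
clock: 15.35
position: [550.1, 53.4, 65.5]
ee_rot: [0.002, 0.999, -0.0, 0.036]
contact_force: [-10.9, 2.9, 6.0]
gripper_width: -0.1
grasp_force: 5.3
```

Run:
```python
from h import *
cap();a=grab('scene');cv2.imwrite('pics/s4.png',cv2.resize(a['image'][160:260,220:380,::-1],None,fx=4.5,fy=4.5,interpolation=cv2.INTER_CUBIC))
s=arm.read_state();print(s['contact_force'],s['wrist_torque'],s['position'],s['joints'])
```

```text
cap n 213 med [688.6  55.1  90.5] min [672.8  33.   80.9] max [701.4  75.   95. ]
[-11.87461747   4.0517672    4.3654743 ] [0.83921017 2.98153009 0.09857299] [550.17810319  53.36994435  65.56130514] [ 0.40576013  0.41342957 -0.44911208  0.04766801 -0.64338143 -2.01714713]
```

View pics/s4.png

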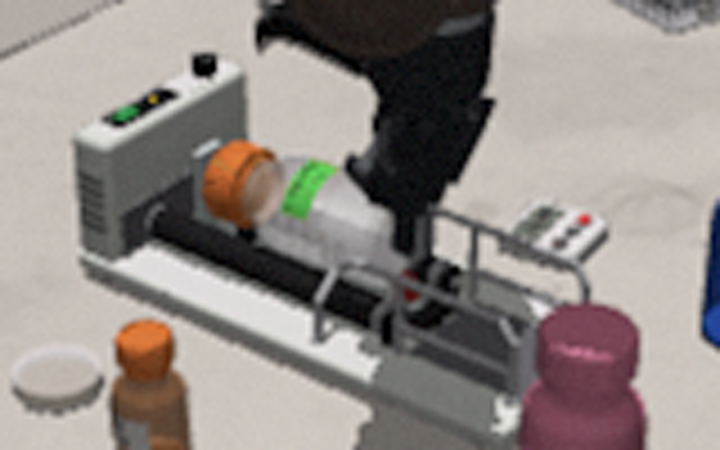

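The cap is at the buffer (crop (205,190)), and the red catch at (412,285) is right under the foot edge. The finger is on the foot. The push needs a few more newtons, so I'll relieve the side and down load while going on.

servo_tool:
  plan:
    - [0.004,0.003,0.003,0,0,0,0]
    - [0,0,0,0,0,0,0]
    - [0,0,0,0,0,0,0]

```text
clock: 15.82
position: [551.0, 53.6, 65.7]
ee_rot: [0.002, 0.999, -0.001, 0.035]
contact_force: [-8.0, 1.3, 0.5]
gripper_width: -0.0
grasp_force: 4.2
```

servo_tool:
  plan:
    - [0.004,0.001,0.002,0,0,0,0]
    - [0,0,0,0,0,0,0]
    - [0,0,0,0,0,0,0]

```text
clock: 16.2
position: [551.4, 53.6, 65.8]
ee_rot: [0.002, 0.999, -0.001, 0.034]
contact_force: [-9.2, -0.7, 0.7]
gripper_width: 0.0
grasp_force: 4.6
```

servo_tool:
  plan:
    - [0.004,0,0.001,0,0,0,0]
    - [0.003,0,0,0,0,0,0]
    - [0,0,0,0,0,0,0]
    - [0,0,0,0,0,0,0]

```text
clock: 16.7
position: [551.8, 53.4, 65.8]
ee_rot: [0.002, 0.999, -0.001, 0.032]
contact_force: [-13.1, 3.1, 2.5]
gripper_width: 0.2
grasp_force: 6.5
```

servo_tool:
  plan:
    - [0.004,0,0.001,0,0,0,0]
    - [0,0,0,0,0,0,0]
    - [0,0,0,0,0,0,0]

```text
clock: 17.08
position: [552.3, 53.4, 65.8]
ee_rot: [0.002, 0.999, -0.001, 0.032]
contact_force: [-14.4, 2.4, 2.3]
gripper_width: 0.1
grasp_force: 7.2
```

servo_tool:
  plan:
    - [0.004,0.002,0.002,0,0,0,0]
    - [0,0,0,0,0,0,0]
    - [0,0,0,0,0,0,0]

```text
clock: 17.45
position: [553.0, 53.5, 65.9]
ee_rot: [0.003, 1.0, -0.002, 0.031]
contact_force: [-13.8, 1.7, 0.9]
gripper_width: 0.4
grasp_force: 6.9
```

servo_tool:
  plan:
    - [0.003,0.001,0.001,0,0,0,0]
    - [0,0,0,0,0,0,0]
    - [0,0,0,0,0,0,0]

```text
clock: 17.82
position: [553.0, 53.5, 65.9]
ee_rot: [0.003, 1.0, -0.002, 0.03]
contact_force: [-14.8, 0.8, 1.6]
gripper_width: -0.1
grasp_force: 7.4
```

servo_tool:
  plan:
    - [0.004,0,0.001,0,0,0,0]
    - [0,0,0,0,0,0,0]
    - [0,0,0,0,0,0,0]

```text
clock: 18.2
position: [553.4, 53.5, 65.9]
ee_rot: [0.003, 1.0, -0.002, 0.029]
contact_force: [-16.2, 0.8, 1.7]
gripper_width: -0.2
grasp_force: 8.2
```

servo_tool:
  plan:
    - [0.002,0,0.001,0,0,0,0]
    - [0,0,0,0,0,0,0]
    - [0,0,0,0,0,0,0]

```text
clock: 18.58
position: [553.6, 53.4, 66.0]
ee_rot: [0.003, 1.0, -0.002, 0.029]
contact_force: [-16.7, 2.4, 0.8]
gripper_width: 0.0
grasp_force: 8.5
```

```bash
cat >> h.py <<'E'
def red():
    d=grab('scene');im=cv2.cvtColor(d['image'],cv2.COLOR_RGB2HSV);c=cloud(d)
    m=((im[...,0]<7)|(im[...,0]>172))&(im[...,1]>130)&(im[...,2]>50);m[:,:285]=0;m[:,335:]=0;m[:195]=0;m[250:]=0
    w=c[m];print('red',m.sum(),np.nanpercentile(w,[5,50,95],axis=0).round(1).tolist(),np.argwhere(m).mean(0).round(1));return d
E
python3 - <<'E'
from h import *
cap();red();print(arm.read_state()['contact_force'])
E
```

```text
cap n 210 med [692.3  54.8  90. ] min [677.3  32.9  80.8] max [704.8  76.1  94.6]
red 7 [[517.5, 34.9, 33.3], [547.8, 58.3, 37.3], [563.9, 94.9, 69.6]] [223.7 310.7]
[-16.26553996   2.45949362   1.28832022]
```

servo_tool:
  plan:
    - [0.004,0.001,0.001,0,0,0,0]
    - [0,0,0,0,0,0,0]
    - [0,0,0,0,0,0,0]

```text
clock: 19.05
position: [554.3, 53.4, 66.0]
ee_rot: [0.003, 1.0, -0.002, 0.028]
contact_force: [-17.5, 1.5, 1.2]
gripper_width: 0.2
grasp_force: 8.7
```

servo_tool:
  plan:
    - [0.002,0,0,0,0,0,0]
    - [0,0,0,0,0,0,0]
    - [0,0,0,0,0,0,0]
    - [-0.01,0,0,0,0,0,0]
    - [-0.02,0,0,0,0,0,0]
    - [-0.02,0,0,0,0,0,0]
    - [-0.03,0,0,0,0,0,0]
    - [-0.05,0,0,0,0,0,0]
    - [-0.05,0,0.05,0,0,0,0]
    - [-0.05,0,0.1,0,0,0,0]
    - [0,0,0,0,0,0,0]

```text
clock: 20.42
position: [496.0, 56.8, 117.6]
ee_rot: [0.001, 0.999, 0.002, 0.042]
contact_force: [0.1, 0.5, -0.9]
gripper_width: -0.1
grasp_force: 0.0
```

Run:
```python
from h import *
cap();a=red();cv2.imwrite('pics/s5.png',cv2.resize(a['image'][160:260,220:380,::-1],None,fx=4.5,fy=4.5,interpolation=cv2.INTER_CUBIC))
```

```text
cap n 221 med [688.4  55.6  90.3] min [673.1  33.1  80.5] max [701.2  75.7  95.8]
red 9 [[516.2, 37.7, 33.0], [545.3, 56.0, 38.3], [559.7, 97.2, 71.3]] [224.2 310.9]
```

View pics/s5.png

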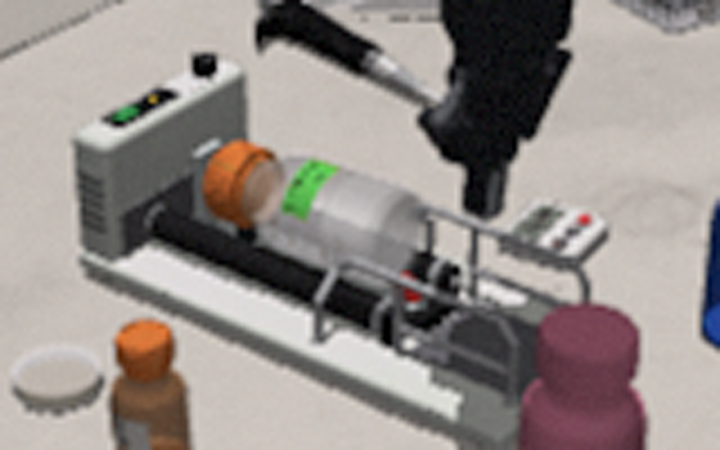

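Run:
```python
from h import *
d=grab('top');c=cloud(d)
def rd(rgb,c,t):
    im=cv2.cvtColor(rgb,cv2.COLOR_RGB2HSV)
    m=((im[...,0]<7)|(im[...,0]>172))&(im[...,1]>110)&(im[...,2]>40);m[:,:305]=0;m[:,340:]=0;m[:190]=0;m[245:]=0
    m0=m
    print(t,m.sum(),np.argwhere(m).min(0) if m.any() else '',np.argwhere(m).max(0) if m.any() else '');
    if m.any(): print(c[m].round(1)[:40].tolist())
rd(cv2.imread('pics/top0.png')[:,:,::-1].copy(),np.load('top0.npy'),'start');rd(d['image'],c,'now')
print('col heights', [(r,c[r,317:326].mean(0).round(1).tolist()) for r in range(200,232,2)])
cv2.imwrite('pics/t5.png',cv2.resize(np.hstack([cv2.imread('pics/top0.png')[180:260,280:365],d['image'][180:260,280:365,::-1]]),None,fx=4.5,fy=4.5,interpolation=cv2.INTER_CUBIC))
```

```text
start 39 [208 318] [214 324]
[[557.4, 58.8, 48.1], [557.5, 56.4, 47.9], [557.6, 53.8, 46.0], [557.5, 51.5, 46.9], [557.4, 49.3, 47.7], [555.7, 60.6, 42.3], [554.9, 59.0, 49.6], [555.5, 56.0, 44.2], [555.4, 53.7, 44.9], [555.2, 51.6, 46.9], [554.8, 49.6, 49.8], [555.3, 46.7, 45.7], [554.4, 59.3, 31.0], [553.0, 58.5, 44.9], [552.9, 56.2, 45.5], [nan, nan, nan], [553.4, 50.9, 41.0], [552.6, 49.5, 48.7], [553.1, 46.4, 43.5], [550.7, 58.5, 44.3], [550.6, 56.1, 44.7], [550.8, 53.5, 42.8], [550.7, 51.2, 43.3], [550.7, 48.9, 44.0], [548.8, 57.9, 38.9], [548.5, 55.9, 41.9], [548.4, 53.5, 42.6], [548.4, 51.2, 42.6], [548.6, 48.5, 40.5], [546.2, 58.2, 40.9], [546.3, 55.6, 39.7], [546.4, 53.1, 38.9], [546.4, 50.7, 38.3], [546.4, 48.3, 38.3], [544.5, 57.4, 33.8], [544.2, 55.3, 36.4], [544.2, 52.9, 36.5], [544.5, 50.0, 33.0], [544.2, 48.1, 36.6]]
now 39 [208 318] [214 324]
[[558.0, 58.2, 42.6], [558.0, 55.8, 42.7], [557.8, 53.7, 44.8], [557.9, 51.1, 43.4], [557.7, 48.9, 44.9], [556.2, 60.0, 37.3], [555.1, 58.8, 47.8], [555.4, 56.1, 45.0], [555.4, 53.7, 44.4], [555.3, 51.4, 45.3], [555.3, 49.1, 45.
[... 358 characters left out ...]
], [546.7, 60.0, 35.6], [546.4, 57.9, 39.0], [546.4, 55.5, 38.5], [546.4, 53.1, 38.6], [546.3, 50.8, 39.1], [546.5, 48.2, 37.9], [544.8, 57.0, 30.4], [544.4, 55.0, 34.0], [544.0, 53.1, 38.4], [544.2, 50.5, 36.4], [543.9, 48.5, 39.8]]
col heights [(200, [569.6, 60.5, 102.7]), (202, [565.0, 60.6, 103.1]), (204, [560.8, 60.4, 100.7]), (206, [560.6, 55.8, 62.5]), (208, [558.1, 53.3, 41.8]), (210, [553.4, 53.2, 40.5]), (212, [549.1, 52.7, 35.4]), (214, [544.4, 52.6, 34.1]), (216, [540.1, 51.9, 27.8]), (218, [530.3, 59.8, 87.7]), (220, [nan, nan, nan]), (222, [508.3, 82.0, 264.9]), (224, [499.1, 91.7, 346.4]), (226, [493.6, 96.1, 382.8]), (228, [487.9, 101.4, 427.8]), (230, [484.8, 101.9, 431.8])]
```

View pics/t5.png

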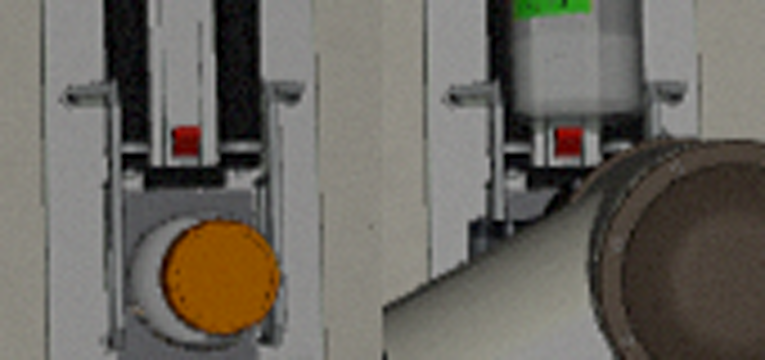

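Run:
```python
from h import *
z=np.nanmean([cloud(grab('top'))[206:215,319:324] for _ in range(12)],0)
z0=np.load('top0.npy')[206:215,319:324]
for i in range(9): print(206+i,z0[i,:,2].round(1),np.nanmean(z0[i,:,0]).round(1),z[i,:,2].round(1),np.nanmean(z[i,:,0]).round(1))
```

```text
206 [23.5 23.8 26.6 29.1 27.4] 564.7 [65.2 62.7 62.9 62.5 62.3] 560.5
207 [26.4 22.7 24.7 22.9 23. ] 562.5 [50.6 49.  49.  48.2 48.9] 559.7
208 [48.1 47.9 46.  46.9 47.7] 557.5 [45.6 45.3 44.4 45.5 46. ] 557.7
209 [49.6 44.2 44.9 46.9 49.8] 555.1 [45.  44.9 45.4 44.5 46.2] 555.3
210 [44.9 45.5  nan 41.  48.7] 553.0 [44.3 44.2 44.2 44.3 43.8] 553.1
211 [44.3 44.7 42.8 43.3 44. ] 550.7 [41.9 42.4 42.8 42.2 42.2] 550.8
212 [38.9 41.9 42.6 42.6 40.5] 548.5 [39.8 39.6 39.2 40.  40.6] 548.7
213 [40.9 39.7 38.9 38.3 38.3] 546.3 [37.3 37.1 37.5 38.  38.4] 546.5
214 [33.8 36.4 36.5 33.  36.6] 544.3 [34.5 35.6 36.1 35.6 35. ] 544.3
```

The catch is back at its starting height, within about 1 mm, right behind the foot. The arm is clear, so I'm handing in.

```bash
python3 -c "
from bench import arm
print(arm.job_done())"
```

```text
the job is handed in; nothing more can be done
None
```

The bottle lies along the rollers with its cap against the buffer; the cameras show the red foot catch up behind its foot. The highest push I read was about 17.5 N, and the job is handed in with no verdict returned.

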